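Find the blind hole of a drive bush on the go-gauge and present it hole-up

TASK

Lift the orange dust cover off the round black dish and stand it upright on the cork pad. Pick up the square aluminium bush that lay under it, feel which of its two ends has the blind hole by trying it on the gauge's level steel pin, and push the hole fully home on the pin. Then draw it off, turn it hole-up and finish while still holding it in the gripper like that, still, well clear above the bench (15 cm or more); leave the handset, meter and screwdriver alone.

Things in the scene. Friction and masses are not known exactly. Their poses are not given: they have to be found in the camera images.
- dish: Fixed flat black rubber disc, 120 mm across, 8 mm thick, no rim; the bush lies on it under the cover. Origin: centre of its underside, on the bench; z up.
- cover: Loose orange round dust cover, an upside-down cup 84 mm across and 48 mm high (76 mm across and 43 mm high inside), 0.12 kg, with an upright black knob 20 mm across and 28 mm tall on the middle of its top (knob from 48 to 76 mm above the origin). Origin: centre of its open lower edge; z up when it stands upright.
- pad: Fixed square cork pad, 130 mm by 130 mm, 4 mm thick, lying on the bench; the cover goes here. Origin: centre of its underside; z up.
- bush: Loose plain aluminium bush: a square bar 30 mm by 30 mm, 46 mm long, about 0.09 kg, lying on one of its sides on the dish. One end is flat and solid, the other has a round blind hole, 16 mm across and 26 mm deep, on the axis. Origin: its middle (15 mm above what it lies on). Its x axis runs along its length, y and z across; which of the two ends has the hole is not said here: it is found by trying the ends on the pin (or by looking).
- gauge: Fixed go-gauge: blue upright block 40 mm (x) by 50 mm (y), 75 mm high, on a steel foot 100 mm (x from -38 to 62) by 90 mm, 10 mm high; a level round steel pin of 10 mm diameter stands 40 mm out of its -x face, at 55 mm height. Origin: on the bench under the middle of the block; z up, the pin points along its -x axis, roughly to the robot. The pin being longer than the hole is deep, the bush is fully home when the pin's tip meets the hole's bottom.
- pin_tip (a point): Centre of the tip of the gauge pin, 60 mm from the gauge's origin along its -x, 55 mm above the bench; axes as the gauge's.
- handset: Bystander: grey telephone handset, 208 mm long (y), 52 mm wide, 36 mm high. Origin: under its middle.
- meter: Bystander: yellow multimeter lying flat, 150 mm (x) by 80 mm (y), 44 mm high with its dial. Origin: under its middle.
- driver: Bystander: screwdriver with a red handle lying on the bench along its x axis, about 200 mm long, 26 mm high at most. Origin: under its middle.
Mind the look-alikes: they are no part of the job. Several things have the shape of the cover; the one meant has the colours described above. There is more than one size of the pad; the one meant has the size given above.

How it is judged (in metres and radians):
On the way, in this order (a step that is already met when the one before it is completed fails the run):
1. the cover is lifted off, clear over the bush (height (world z) of cover above 0.045 m and contact force between the fingers and cover above 0.3 N), for 0.1 s.
2. the cover stands upright on the cork pad, let go (horizontal distance between cover and pad below 0.04 m and height (world z) of cover below 0.008 m and angle between cover's own z axis and vertical below 0.15 rad and contact force between the arm and cover below 0.1 N), for 0.2 s.
3. the held bush is home on the gauge pin, the tip within 4 mm of the hole's bottom (x of pin_tip in the frame of bush between -0.008 and 0.001 m and y of pin_tip in the frame of bush between -0.006 and 0.006 m and z of pin_tip in the frame of bush between -0.006 and 0.006 m), for 0.1 s.
At the end, for the whole second after the job is handed in: The bush is held still by the fingers alone, its hole facing up within 25 degrees, its middle at least 140 mm above the bench; the cover stands upright (within 8 degrees) and at rest on the cork pad, its centre within 40 mm of the pad's, untouched by the robot (all of step 2 and angle between bush's own x axis and vertical below 0.44 rad and height (world z) of bush above 0.14 m and linear speed of bush below 0.03 m/s and angular speed of bush below 0.3 rad/s and contact force between the fingers and bush above 1 N and contact force between bush and gauge below 0.1 N and contact force between bush and cover below 0.1 N and contact force between bush and handset below 0.1 N and contact force between bush and meter below 0.1 N and contact force between bush and driver below 0.1 N and linear speed of cover below 0.02 m/s); the arm keeps its last pose, push and grip.
It fails at once if a bystander (handset, meter or screwdriver) is shifted by more than 30 mm (distance of any of handset, meter, driver from where it was at the start of the episode above 0.03 m).
It fails at once if the cover is tipped over (angle between cover's own z axis and vertical above 0.8 rad).
It also fails if it takes over 72 s, if anything falls off the work surface, if the arm or the gripper's body presses on something with over 40 N, if the wrist force passes 120 N, or if a joint passes its speed limit or range.

ROBOT

A 6-joint arm with a two-finger parallel gripper is mounted at the origin on the work surface. World frame = base frame: x ahead of the robot, y to its left, z up, the work surface at z = 0. Lengths are in m, angles in degrees, forces in N, time in s.
With the tool pointing down it reaches from about 0.25 to 0.725 m from the base axis. Payload 9.7 kg.
Tool frame: the origin (TCP) lies between the finger pads; the fingertips stand 22 mm ahead of it and the grasp point (between the pads) lies 3 mm ahead of it; z points along the fingers, y is the line along which they close (so a half turn about z gives the same grasp; the last joint's range is limited). The gripper opens to 85 mm and grips with 20 to 120 N. Pads are 22 mm wide; open, the fingers measure 114 mm over their backs; the gripper's body (76 mm by 85 mm) begins 54 mm behind the grasp point. The pads swing forward as they close: fully open they stand 13 mm farther back than shut.
Start: joints at [72.25, 4.979, 10.078, 95.1, 0, 90], TCP at [0.168, 0.524, 0.253] pointing down, gripper open.
Joint ranges: [-179.16, 179.16], [-48.56, 103.87], [-65.8, 70.77], [-126.05, 130.52], [-82.76, 87.17], [-180, 180]. Speed limits (degrees/s): [127.2, 127.2, 147.25, 180, 180, 180].

INTERFACE

Orientations are given as [roll, pitch, yaw] about the fixed x, y, z axes, in that order (R = Rz(yaw) Ry(pitch) Rx(roll)).
In Python, from workcell import bot, viewer, finder gives the robot as it stands.
- The arm moves only by the tool move_arm, never from a script. Its arguments are lists of equal length, an entry for each row: "offset": the shift along the tool's x, y, z in cm, a list of three; "twist": the turn, a rotation vector about the tool's x, y, z in rad, a list of three; "grip": the opening, from 0 (shut) to 1 (fully open). In form: {"offset": [[x, y, z], ...], "twist": [[ax, ay, az], ...], "grip": [grip, ...]}. A call has 1 to 5 rows; each row shifts and turns the commanded pose from where the row before left it, along the tool's axes as they then stand; what a row does not reach is not made up. A row lasts 1/10 s, in which the tool goes at most 50 mm and 8.59 degrees, less where a joint would pass 70% of its speed; a pose out of reach is approached as far as the arm can. A call is refused whole if a number of a shift passes 5 or a number of a turn 0.15, either way. A call with a gripper value outside its range is refused whole. The fingers move at their own pace and stop on an object; "force" is the grip in N (left out, the last holds). Time passes only in rows, so rows that do not move let the fingers close. It gives the time, the measured TCP pose, the force, the opening and the grip force at its end, in the units of the state.
- bot.get_obs(): the state, without advancing time (a new reading comes with each control period).
- viewer.camera(name): name is "side" or "top" or "wrist"; returns a dict with "color" (384x512x3 uint8, red, green, blue), "depth" (384x512 float32, m along the optical axis (not along the pixel's ray), 0 where there is no reading), "vfov" (degrees; the focal length in pixels is half the picture's height over the tangent of half this angle, whatever the lens; pixels are square), "cx", "cy" (the principal point, pixels), "position" and "attitude" of the camera in the world; the wrist camera has in their place "tool_from_camera" (4x4, takes a point from camera to tool coordinates, whose origin is the TCP and whose axes are the flange's). Camera axes: x right, y down, z forward; pixel columns grow to the right and rows downward; lengths in m; the calibration is good to about 2 mm. A picture is of the moment at which its call begins: read the wrist's pose just before it.
- bot.job_done(): hands the job in; it is judged then, once.
Trained networks look in a picture, given as the dict that the camera call returned (one of the last four; its "shot" number tells which), for a name from the list of things; names that differ only in an ending like _2 or _b are one class to them, and where a whole thing is asked for, a point or a joint stands for the part that bears it (a point fixed in the world has none). Each returns a list of dicts, best first, with "p" (0 to 1); they miss things now and then, are a little off and sometimes report something else, mostly with a low value. They report only what shows in the picture. A call takes as long as a camera call. They do not tell look-alikes from the thing itself.
- finder.boxes_of(picture, thing): "position" ([column, row] in pixels, amid what is visible of it).
- finder.pinpoint(picture, thing): "position" ([column, row] in pixels: a listed point, or the origin of a listed thing).
The state is a dict: "time": time; "q": joint angles; "qd": joint speeds; "joint_efforts": joint torques, N m; "ee_pos": TCP position; "tcp_rot": TCP orientation; "wrist_force": force on the tool from outside, world axes, zero at the start; "torque": the same for the moment, N m; "opening": finger opening in m; "grasp_force": force on a finger pad.
Only numpy, scipy, OpenCV 4.12 (cv2) and the standard library are available. Lean on these libraries where they do the work, as an engineer would, in place of code of your own. Each camera call takes 0.05 s, during which the arm holds its last target. There are 200 camera calls.

## Working session

There is one attempt and no reset: what is moved stays moved. The work goes in short steps, Python scripts to look and compute and a tool call to move; the robot and the scene stay as the last step left them, time stands still between calls to the robot, and variables do not carry over. Pictures are saved under pics/ and viewed, at most 10 in all, crops included, and the job is handed in when it is done.

Besides the shell and the picture viewer there is one more tool, called after "Emit:" in YAML: its name, and indented under it one key for each argument. move_arm: Moves the arm, as the interface text tells. Its arguments: {"type":"object","properties":{"offset":{"type":"array","items":{"type":"array","items":{"type":"number"}}},"twist":{"type":"array","items":{"type":"array","items":{"type":"number"}}},"grip":{"type":"array","items":{"type":"number"}},"force":{"type":"number"}},"required":["offset","twist","grip"]}

```bash
mkdir -p pics; cat > h.py <<'E'
import numpy as np, cv2
from scipy.spatial.transform import Rotation as R
from workcell import bot, viewer, finder
def fr(o): return R.from_euler('xyz',o['tcp_rot'],degrees=True).as_matrix(), np.array(o['ee_pos'])
def pose(p,o=None):
    if 'tool_from_camera' in p:
        T=np.array(p['tool_from_camera']); r,t=fr(o); return r@T[:3,:3], r@T[:3,3]+t
    a=np.array(p['attitude'],float)
    m=a if a.shape==(3,3) else R.from_euler('xyz',a,degrees=True).as_matrix()
    return m,np.array(p['position'])
def cloud(p,o=None):
    m,t=pose(p,o); d=p['depth']; h,w=d.shape; f=h/2/np.tan(np.radians(p['vfov'])/2)
    v,u=np.mgrid[:h,:w]
    c=np.stack([(u-p['cx'])/f*d,(v-p['cy'])/f*d,d],-1)
    return c@m.T+t
def save(n,im): cv2.imwrite('pics/'+n,im[...,::-1])
E
cat > a.py <<'E'
from h import *
o=bot.get_obs(); print(o)
ims=[]
for n in ['top','side']:
    p=viewer.camera(n); print(n,{k:v for k,v in p.items() if k not in('color','depth')})
    X=cloud(p); np.savez(n+'.npz',X=X,c=p['color'])
    ims.append(p['color'])
    for t in ['dish','cover','pad','bush','gauge','pin_tip','handset','meter','driver']:
        for f in (finder.boxes_of,finder.pinpoint):
            try:
                for q in f(p,t)[:5]:
                    if q['p']<.25: continue
                    c,r=q['position']; print(t,f.__name__[:3],round(q['p'],2),np.round([c,r]),np.round(X[min(383,max(0,int(r))),min(511,max(0,int(c)))],3))
            except Exception as e: print(t,e)
    save(n+'0.png',cv2.resize(p['color'],(800,600),interpolation=2))
E
python3 a.py
```

```text
{'time': 0.0, 'q': array([7.22479426e+01, 5.01029452e+00, 1.00326832e+01, 9.50986017e+01,
       3.25356363e-03, 8.99997722e+01]), 'qd': array([-0.02946101, -0.05509827,  0.01221699,  0.01557767,  0.07093246,
       -0.06820865]), 'joint_efforts': array([ 1.58037551e-04, -5.20389855e+01,  4.64798212e+01,  1.63282512e-02,
       -4.88091155e-05,  1.19712411e-05]), 'ee_pos': array([0.16761753, 0.52362124, 0.25257491]), 'tcp_rot': array([-1.79923787e+02, -3.25386372e-03,  1.62248166e+02]), 'wrist_force': array([ 0.37466295, -0.52161779, -0.93488633]), 'torque': array([ 0.04901946,  0.00028235, -0.06985023]), 'grasp_force': 0.0, 'opening': 0.08510411188300605}
top {'vfov': 47.43421791384108, 'cx': 259.1059441944153, 'cy': 187.82355412220693, 'position': array([0.41363197, 0.05820297, 1.51252287]), 'attitude': array([-177.14771335,   -0.85644946,  -89.36739894]), 'shot': 1}
dish cal 0.63 [337. 175.] [ 0.54  -0.232  0.01 ]
dish cal 0.69 [353. 172.] [ 0.542 -0.271  0.068]
cover cal 0.87 [304. 204.] [ 0.434 -0.111  0.046]
cover cal 0.62 [350. 212.] [ 0.413 -0.265  0.05 ]
cover cal 0.57 [354.
[... 1978 characters left out ...]
.534 0.247 0.001]
pad cal 0.95 [174. 174.] [0.29  0.185 0.005]
pad cal 0.91 [229. 113.] [0.479 0.441 0.002]
pad cal 0.66 [256. 152.] [0.533 0.241 0.002]
gauge cal 0.72 [331. 227.] [ 0.658 -0.081  0.038]
gauge cal 0.8 [329. 226.] [ 0.656 -0.08   0.037]
gauge cal 0.7 [308. 128.] [0.699 0.299 0.028]
pin_tip cal 0.84 [332. 227.] [ 0.66  -0.083  0.041]
pin_tip cal 0.61 [304. 211.] [ 0.621  0.009 -0.003]
handset cal 0.64 [389. 330.] [ 0.704 -0.347  0.034]
handset cal 0.7 [383. 329.] [ 0.691 -0.343  0.034]
meter cal 0.86 [307. 122.] [0.699 0.315 0.034]
meter cal 0.92 [307. 128.] [0.695 0.297 0.03 ]
driver cal 0.93 [241. 224.] [ 0.45  -0.024  0.02 ]
driver cal 0.59 [227. 226.] [ 0.415 -0.023  0.013]
```

View pics/top0.png

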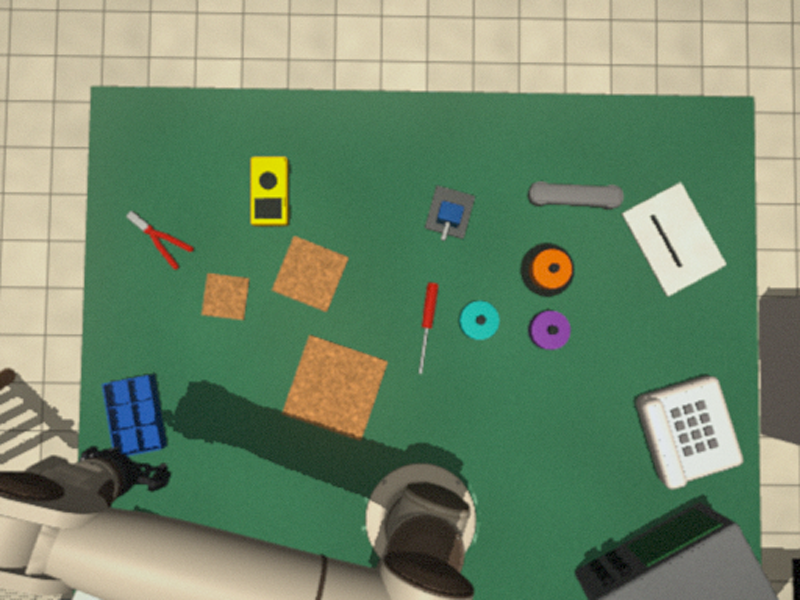

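View pics/side0.png

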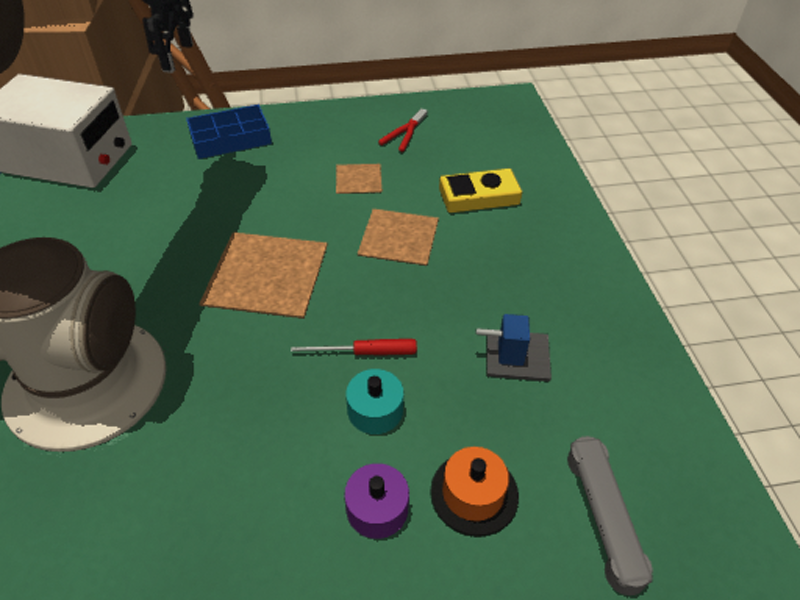

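Three cover shapes: teal (480,320), purple (550,330) and orange on the dish (548,268); the orange one on the black dish fits the colours. There are three cork pads: small (226,296), middle (310,273) and large (335,387); the middle one looks like about 130 mm. I'll measure all three and confirm in a crop.

```bash
cat > b.py <<'E'
from h import *
def comps(X,m,amin,lab):
    n,L,s,c=cv2.connectedComponentsWithStats(m.astype(np.uint8))
    for i in range(1,n):
        if s[i,4]<amin: continue
        P=X[L==i]; P=P[np.isfinite(P).all(1)]
        r=cv2.minAreaRect((P[:,:2]*1000).astype(np.float32))
        print(lab,'px',np.round(c[i]),'n',s[i,4],'med',np.round(np.median(P,0),4),'rect c',np.round(r[0],1),'size',np.round(r[1],1),'ang',round(r[2],1),'zmax',round(float(np.percentile(P[:,2],98)),3))
for n in ['top','side']:
    d=np.load(n+'.npz'); X,c=d['X'],d['c']; H=cv2.cvtColor(c,cv2.COLOR_RGB2HSV).astype(int); h,s,v=H[...,0],H[...,1],H[...,2]
    print(n); z=X[...,2]
    on=(abs(z)<.12)&(X[...,0]>.15)&(X[...,0]<.85)&(abs(X[...,1])<.6)
    comps(X,on&(h>8)&(h<20)&(s>80)&(s<200)&(v>100)&(z<.03),100,'cork')
    comps(X,on&(h>5)&(h<18)&(s>200)&(v>80)&(z>.02),40,'orange')
    comps(X,on&(z>.04)&(z<.05+.01)&(h>5)&(h<18)&(s>200),40,'orangetop')
    comps(X,on&(v<60)&(z<.03)&(X[...,1]<-.1)&(X[...,0]>.4),40,'black')
    comps(X,on&(h>100)&(h<125)&(s>100)&(z>.065)&(X[...,1]>-.2)&(X[...,0]>.5),20,'bluetop')
    comps(X,on&(s<60)&(abs(X[...,1]+.05)<.1)&(X[...,0]>.55),15,'steel')
    print('bench z',np.median(z[on&(h>60)&(h<85)]))
c=np.load('top.npz')['c'][130:225,165:385]; save('crop1.png',cv2.resize(c,None,fx=3.6,fy=3.6,interpolation=2))
E
python3 b.py
```

```text
top
cork px [198. 175.] n 1379 med [0.5314 0.2477 0.004 ] rect c [531.7 247.8] size [129.4 129.8] ang 68.6 zmax 0.011
cork px [144. 189.] n 695 med [0.4803 0.433  0.0025] rect c [479.7 432.8] size [91.7 91. ] ang 83.3 zmax 0.01
cork px [214. 247.] n 2762 med [0.2835 0.1882 0.0056] rect c [282.5 188.5] size [181.4 181.2] ang 71.7 zmax 0.012
orange px [353. 172.] n 480 med [ 0.5434 -0.2742  0.0558] rect c [ 545.4 -277.8] size [82.3 81.4] ang 73.9 zmax 0.063
orangetop px [353. 172.] n 423 med [ 0.5431 -0.2765  0.0555] rect c [ 545.4 -277.8] size [82.3 81.4] ang 73.9 zmax 0.06
black px [344. 173.] n 260 med [ 0.5364 -0.2501  0.008 ] rect c [ 544.5 -271.5] size [115.  103.3] ang 15.8 zmax 0.015
bluetop px [288. 135.] n 171 med [ 0.6617 -0.0569  0.075 ] rect c [660.9 -57.2] size [48.4 39.6] ang 71.7 zmax 0.08
steel px [287. 135.] n 537 med [ 0.6735 -0.0561  0.0098] rect c [662.9 -57.6] size [ 89.7 120.4] ang 76.0 zmax 0.06
bench z 3.0124215645854768e-05
side
cork px [229. 114.] n 516 med [0.4784 0.433  0.0006] rect c [478.9 435.8] size [99.6 91.6] ang 84.0 zmax 0.005
cork px [255. 151.] n 
[... 592 characters left out ...]
 [ 0.4643 -0.1495 -0.001 ] rect c [ 457. -148.] size [74.7 25.1] ang 40.2 zmax 0.026
black px [386. 346.] n 427 med [ 0.6924 -0.3857  0.0091] rect c [ 690.2 -346.9] size [ 45.1 193.4] ang 12.1 zmax 0.029
black px [303. 326.] n 896 med [ 0.5338 -0.3088  0.0069] rect c [ 543.2 -287.1] size [ 98.3 119.8] ang 67.3 zmax 0.01
black px [252. 337.] n 206 med [ 0.4324 -0.3134  0.0045] rect c [ 435.1 -304.9] size [69.  21.2] ang 34.2 zmax 0.029
bluetop px [330. 210.] n 298 med [ 0.659  -0.0604  0.0736] rect c [660.5 -57.1] size [50.5 38.8] ang 75.4 zmax 0.077
steel px [332. 229.] n 846 med [ 0.6773 -0.0754  0.0088] rect c [663.9 -52.9] size [101. 121.] ang 73.9 zmax 0.059
bench z -0.001257482666784604
```

View pics/crop1.png

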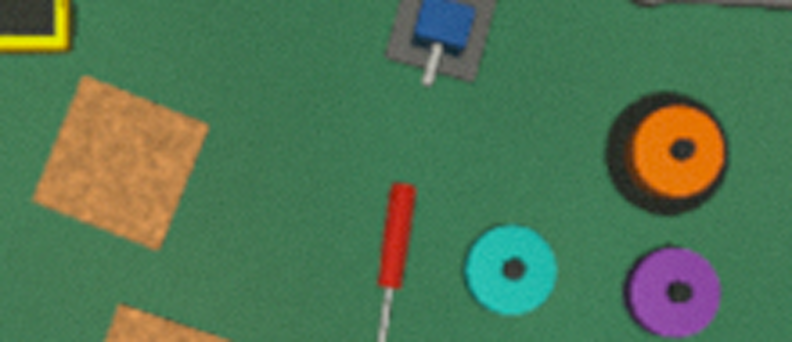

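The crop shows the orange cover with its black knob on the black dish (crop 678,150). The middle pad (crop 120,160) measures 130 × 130 mm, so it is the one meant. Now moving above the cover.

Emit:
move_arm:
  offset:
    - [-3,-3.2,0.2]
    - [-3,-3.2,0.2]
    - [-3,-3.2,0.2]
    - [-3,-3.2,0.2]
    - [-3,-3.2,0.2]
  twist:
    - [0,0,0]
    - [0,0,0]
    - [0,0,0]
    - [0,0,0]
    - [0,0,0]
  grip: [1,1,1,1,1]

```text
time: 2.4
ee_pos: [0.2621, 0.3242, 0.2433]
tcp_rot: [180.0, 0.0, 162.3]
wrist_force: [0.4, 0.3, -0.5]
opening: 0.0856
grasp_force: 0.0
```

Emit:
move_arm:
  offset:
    - [-3,-3.2,0.2]
    - [-3,-3.2,0.2]
    - [-3,-3.2,0.2]
    - [-3,-3.2,0.2]
    - [-3,-3.2,0.2]
  twist:
    - [0,0,0]
    - [0,0,0]
    - [0,0,0]
    - [0,0,0]
    - [0,0,0]
  grip: [1,1,1,1,1]

```text
time: 2.9
ee_pos: [0.3562, 0.1259, 0.2335]
tcp_rot: [180.0, 0.0, 162.3]
wrist_force: [-0.0, 0.0, 0.2]
opening: 0.0853
grasp_force: 0.0
```

Emit:
move_arm:
  offset:
    - [-3,-3.2,0.2]
    - [-3,-3.2,0.2]
    - [-3,-3.2,0.2]
    - [-3,-3.2,0.2]
    - [-3,-3.2,0.2]
  twist:
    - [0,0,0]
    - [0,0,0]
    - [0,0,0]
    - [0,0,0]
    - [0,0,0]
  grip: [1,1,1,1,1]

```text
time: 3.4
ee_pos: [0.4503, -0.0725, 0.2234]
tcp_rot: [180.0, 0.0, 162.2]
wrist_force: [0.5, 1.1, 0.1]
opening: 0.0855
grasp_force: 0.0
```

Emit:
move_arm:
  offset:
    - [-3,-3.2,0.2]
    - [-3,-3.2,0.2]
    - [-3,-3.2,0.2]
    - [-3,-3.2,0.2]
    - [0,0,0]
  twist:
    - [0,0,0]
    - [0,0,0]
    - [0,0,0]
    - [0,0,0]
    - [0,0,0]
  grip: [1,1,1,1,1]

```text
time: 3.9
ee_pos: [0.5261, -0.2329, 0.213]
tcp_rot: [-180.0, -0.1, 162.1]
wrist_force: [-0.6, 0.0, 0.5]
opening: 0.0852
grasp_force: 0.0
```

```bash
cat >> h.py <<'E'
def to(o,pos,Rt=None,rows=0):
    """offset (cm, tool axes) and rotvec to reach pos/Rt from measured pose"""
    r,t=fr(o); print('off cm',np.round(r.T@(np.array(pos)-t)*100,2), '' if Rt is None else np.round(R.from_matrix(r.T@Rt).as_rotvec(),3))
def down(yaw): return (R.from_euler('z',yaw,degrees=True)*R.from_euler('x',180,degrees=True)).as_matrix()
def plan(o,pos,Rt,n):
    r,t=fr(o); w=R.from_matrix(r.T@Rt).as_rotvec()/n; d=(np.array(pos)-t)/n
    for k in range(n): print(np.round((r@R.from_rotvec(w*k).as_matrix()).T@d*100,2).tolist(),end=' ')
    print('\ntwist each',np.round(w,3).tolist())
E
cat > c.py <<'E'
from h import *
o=bot.get_obs(); p=viewer.camera('wrist'); X=cloud(p,o); c=p['color']
print(o['ee_pos'],o['tcp_rot'],o['q'],o['time'],o['wrist_force'])
H=cv2.cvtColor(c,cv2.COLOR_RGB2HSV).astype(int); h,s,v=H[...,0],H[...,1],H[...,2]; z=X[...,2]
d=p['depth']>0
m=d&(h>5)&(h<18)&(s>180)&(z>.045)&(z<.065)
P=X[m]; (a,b),rr=cv2.minEnclosingCircle((P[:,:2]*1000).astype(np.float32)); print('cover',m.sum(),a,b,rr,np.median(P[:,2]))
k=d&(z>.074)&(z<.09)&(v<90); P=X[k]; print('knob',k.sum(),np.median(P,0),P.min(0),P.max(0))
c=np.median(P,0); to(o,[c[0],c[1],.082])
save('w1.png',p['color'])
E
python3 c.py
```

```text
[ 0.52613073 -0.23288773  0.21296564] [-1.79971035e+02 -1.20839662e-01  1.62052626e+02] [-2.38573521e+01  7.93979105e+00  8.83397435e+00  9.10113983e+01
 -4.12530832e-02 -5.90996680e+00] 3.9 [-0.61715432  0.01836719  0.4620483 ]
cover 5670 544.4080810546875 -277.321533203125 42.47333908081055 0.056222158212943574
knob 1406 [ 0.43112574 -0.27296479  0.07654974] [ 0.40368647 -0.28639027  0.07400422] [ 0.55325929 -0.1142773   0.08647697]
off cm [ 7.78 -6.73 13.12]
```

Emit:
move_arm:
  offset:
    - [-1.6,-1.8,0]
    - [-1.5,-1.9,0]
    - [0,0,4]
    - [0,0,4]
    - [0,0,3]
  twist:
    - [0,0,0]
    - [0,0,0]
    - [0,0,0]
    - [0,0,0]
    - [0,0,0]
  grip: [1,1,1,1,1]

```text
time: 4.45
ee_pos: [0.5427, -0.2725, 0.1034]
tcp_rot: [180.0, -0.1, 162.3]
wrist_force: [-0.1, -0.7, -1.1]
opening: 0.0852
grasp_force: 0.0
```

Emit:
move_arm:
  offset:
    - [0,0,1.5]
    - [0,0,0.6]
    - [0,0,0]
    - [0,0,0]
    - [0,0,0]
  twist:
    - [0,0,0]
    - [0,0,0]
    - [0,0,0]
    - [0,0,0]
    - [0,0,0]
  grip: [1,1,0.1,0,0]
  force: 40

```text
time: 4.95
ee_pos: [0.5442, -0.274, 0.0861]
tcp_rot: [-180.0, 0.1, 162.3]
wrist_force: [-0.5, 0.3, 0.8]
opening: 0.0438
grasp_force: 0.0
```

Emit:
move_arm:
  offset:
    - [0,0,0]
    - [0,0,0]
    - [0,0,0]
    - [0,0,0]
    - [0,0,0]
  twist:
    - [0,0,0]
    - [0,0,0]
    - [0,0,0]
    - [0,0,0]
    - [0,0,0]
  grip: [0,0,0,0,0]

```text
time: 5.45
ee_pos: [0.5438, -0.274, 0.0851]
tcp_rot: [-180.0, 0.1, 162.2]
wrist_force: [-0.4, -0.4, 5.7]
opening: 0.0184
grasp_force: 39.2
```

Emit:
move_arm:
  offset:
    - [0,0,-1]
    - [0,0,-2]
    - [0,0,-3]
    - [0,0,-4]
    - [0,0,-4]
  twist:
    - [0,0,0]
    - [0,0,0]
    - [0,0,0]
    - [0,0,0]
    - [0,0,0]
  grip: [0,0,0,0,0]
  force: 50

```text
time: 5.95
ee_pos: [0.5429, -0.2734, 0.2256]
tcp_rot: [180.0, -0.1, 162.3]
wrist_force: [0.2, -1.1, -1.2]
opening: 0.0181
grasp_force: 48.9
```

```bash
cat > d.py <<'E'
from h import *
o=bot.get_obs(); print(o['ee_pos'],o['wrist_force'],o['opening'],o['grasp_force'])
n=16; plan(o,[.5315,.249,.21],fr(o)[0],n)
p=viewer.camera('side'); X=cloud(p); c=p['color']
P=X[(X[...,2]>.03)&(X[...,2]<.045)&(np.hypot(X[...,0]-.5445,X[...,1]+.2775)<.06)]
if len(P): print('bush top',len(P),np.median(P,0),cv2.minAreaRect((P[:,:2]*1000).astype(np.float32)))
save('s1.png',cv2.resize(c[150:384,180:420],(800,780))[:600])
E
python3 d.py
```

```text
[ 0.54286959 -0.27338992  0.2255767 ] [ 0.15714377 -1.07554147 -1.23466437] 0.018070883464448528 48.8718044757843
[1.06, 3.09, 0.1] [1.06, 3.09, 0.1] [1.06, 3.09, 0.1] [1.06, 3.09, 0.1] [1.06, 3.09, 0.1] [1.06, 3.09, 0.1] [1.06, 3.09, 0.1] [1.06, 3.09, 0.1] [1.06, 3.09, 0.1] [1.06, 3.09, 0.1] [1.06, 3.09, 0.1] [1.06, 3.09, 0.1] [1.06, 3.09, 0.1] [1.06, 3.09, 0.1] [1.06, 3.09, 0.1] [1.06, 3.09, 0.1] 
twist each [0.0, 0.0, 0.0]
bush top 306 [ 0.54608262 -0.27740303  0.03696318] ((547.6559448242188, -274.2884521484375), (30.172393798828125, 47.20167922973633), 7.337449550628662)
```

View pics/s1.png

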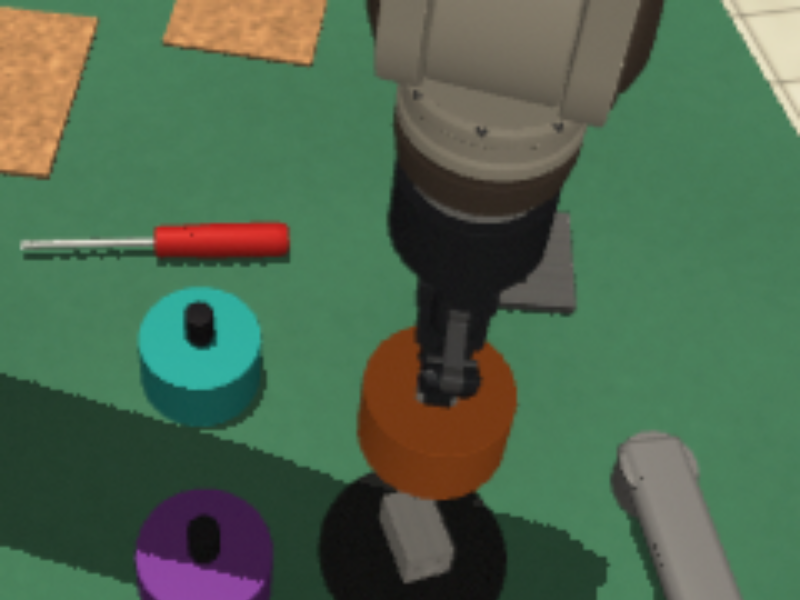

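The side view shows the cover held upright at (435,420) and the bush exposed on the dish at (415,535). Its near end looks plain.

Emit:
move_arm:
  offset:
    - [0.5,1.5,0]
    - [1,3.1,0.1]
    - [1.1,3.1,0.1]
    - [1,3.1,0.1]
    - [1.1,3.1,0.1]
  twist:
    - [0,0,0]
    - [0,0,0]
    - [0,0,0]
    - [0,0,0]
    - [0,0,0]
  grip: [0,0,0,0,0]

```text
time: 6.5
ee_pos: [0.5402, -0.125, 0.2188]
tcp_rot: [180.0, -0.1, 162.3]
wrist_force: [0.8, 0.2, 0.0]
opening: 0.0182
grasp_force: 48.9
```

Emit:
move_arm:
  offset:
    - [1,3.1,0.1]
    - [1.1,3.1,0.1]
    - [1,3.1,0.1]
    - [1.1,3.1,0.1]
    - [1.1,3.1,0.1]
  twist:
    - [0,0,0]
    - [0,0,0]
    - [0,0,0]
    - [0,0,0]
    - [0,0,0]
  grip: [0,0,0,0,0]

```text
time: 7.0
ee_pos: [0.5366, 0.0387, 0.2139]
tcp_rot: [-180.0, -0.1, 162.3]
wrist_force: [0.1, 0.1, -1.0]
opening: 0.0184
grasp_force: 48.9
```

Emit:
move_arm:
  offset:
    - [1.1,3.1,0.1]
    - [1,3.1,0.1]
    - [1.1,3.1,0.1]
    - [1.1,3.1,0.1]
    - [1.1,3.1,0.1]
  twist:
    - [0,0,0]
    - [0,0,0]
    - [0,0,0]
    - [0,0,0]
    - [0,0,0]
  grip: [0,0,0,0,0]

```text
time: 7.5
ee_pos: [0.5323, 0.2026, 0.2089]
tcp_rot: [-179.9, -0.1, 162.3]
wrist_force: [-0.0, 0.0, -1.4]
opening: 0.018
grasp_force: 48.9
```

Emit:
move_arm:
  offset:
    - [1,3,0]
    - [0.6,1.6,0]
    - [0,0,0]
    - [0,0,2]
    - [0,0,3]
  twist:
    - [0,0,0]
    - [0,0,0]
    - [0,0,0]
    - [0,0,0]
    - [0,0,0]
  grip: [0,0,0,0,0]

```text
time: 8.0
ee_pos: [0.5328, 0.2492, 0.161]
tcp_rot: [179.9, 0.1, 162.2]
wrist_force: [-0.6, -0.0, -0.9]
opening: 0.0183
grasp_force: 49.1
```

Emit:
move_arm:
  offset:
    - [0,0,3]
    - [0,0,2.5]
    - [0,0,1.2]
    - [0,0,0.6]
    - [0,0,0]
  twist:
    - [0,0,0]
    - [0,0,0]
    - [0,0,0]
    - [0,0,0]
    - [0,0,0]
  grip: [0,0,0,0,0]

```text
time: 8.5
ee_pos: [0.5324, 0.2491, 0.0873]
tcp_rot: [-180.0, -0.0, 162.2]
wrist_force: [0.7, 0.4, -1.4]
opening: 0.0183
grasp_force: 49.0
```

Emit:
move_arm:
  offset:
    - [0,0,0.2]
    - [0,0,0.2]
    - [0,0,0.15]
    - [0,0,0]
    - [0,0,0]
  twist:
    - [0,0,0]
    - [0,0,0]
    - [0,0,0]
    - [0,0,0]
    - [0,0,0]
  grip: [0,0,0,0,0]

```text
time: 9.0
ee_pos: [0.5325, 0.2496, 0.082]
tcp_rot: [180.0, 0.0, 162.3]
wrist_force: [0.0, -0.5, -0.4]
opening: 0.0181
grasp_force: 49.0
```

Emit:
move_arm:
  offset:
    - [0,0,0.1]
    - [0,0,0]
    - [0,0,0]
    - [0,0,0]
    - [0,0,0]
  twist:
    - [0,0,0]
    - [0,0,0]
    - [0,0,0]
    - [0,0,0]
    - [0,0,0]
  grip: [0,0,0.5,1,1]

```text
time: 9.5
ee_pos: [0.5324, 0.2496, 0.0807]
tcp_rot: [-180.0, -0.0, 162.3]
wrist_force: [-0.9, 0.3, 1.9]
opening: 0.0614
grasp_force: 0.0
```

Emit:
move_arm:
  offset:
    - [0,0,0]
    - [0,0,0]
    - [0,0,0]
    - [0,0,-1]
    - [0,0,-3]
  twist:
    - [0,0,0]
    - [0,0,0]
    - [0,0,0]
    - [0,0,0]
    - [0,0,0]
  grip: [1,1,1,1,1]

```text
time: 10.0
ee_pos: [0.5311, 0.249, 0.119]
tcp_rot: [-179.8, -0.2, 162.2]
wrist_force: [1.5, 1.0, -0.1]
opening: 0.0852
grasp_force: 0.0
```

Emit:
move_arm:
  offset:
    - [0,0,-4]
    - [0,0,-4]
    - [0,0,-2]
    - [0,0,0]
    - [0,0,0]
  twist:
    - [0,0,0]
    - [0,0,0]
    - [0,0,0]
    - [0,0,0]
    - [0,0,0]
  grip: [1,1,1,1,1]

```text
time: 10.5
ee_pos: [0.5326, 0.2496, 0.2212]
tcp_rot: [180.0, 0.0, 162.2]
wrist_force: [0.3, 0.1, -0.2]
opening: 0.0856
grasp_force: 0.0
```

```bash
cat > e.py <<'E'
from h import *
o=bot.get_obs(); print(o['ee_pos'],o['tcp_rot'],o['q'])
for n in ['top','side']:
    p=viewer.camera(n); X=cloud(p); c=p['color']; z=X[...,2]
    H=cv2.cvtColor(c,cv2.COLOR_RGB2HSV).astype(int); h,s,v=H[...,0],H[...,1],H[...,2]
    for ctr in ([.5315,.249],):
        m=(h>5)&(h<18)&(s>200)&(z>.035)&(z<.062)&(np.hypot(X[...,0]-.53,X[...,1]-.249)<.08); P=X[m]
        if len(P)>20: print(n,'cover',m.sum(),np.median(P,0),cv2.minEnclosingCircle((P[:,:2]*1000).astype(np.float32)))
    m=(z>.03)&(z<.045)&(np.hypot(X[...,0]-.5445,X[...,1]+.2775)<.06);P=X[m]
    if len(P)>20: print(n,'bush',len(P),np.median(P,0),cv2.minAreaRect((P[:,:2]*1000).astype(np.float32)))
    if n=='side':
        save('s2.png',cv2.resize(np.hstack([c[290:350,270:340],c[190:250,290:360],c[110:170,220:290]]),None,fx=3.8,fy=3.8,interpolation=2))
E
python3 e.py
```

```text
[0.53257406 0.24960863 0.2211954 ] [1.79966741e+02 3.75301568e-02 1.62249500e+02] [ 2.51122217e+01  9.67552183e+00  1.16962533e+01  9.19705980e+01
 -1.15114251e-03  4.28627099e+01]
top bush 123 [ 0.54862767 -0.27498034  0.03825774] ((549.0210571289062, -275.9278259277344), (30.266555786132812, 46.39008712768555), 6.445616722106934)
side cover 464 [0.52819926 0.23299355 0.04949597] ((530.8198852539062, 245.3710479736328), 43.154483795166016)
side bush 329 [ 0.54730893 -0.27573267  0.03683573] ((548.0057373046875, -274.2836608886719), (31.003171920776367, 48.660221099853516), 6.868167877197266)
```

View pics/s2.png

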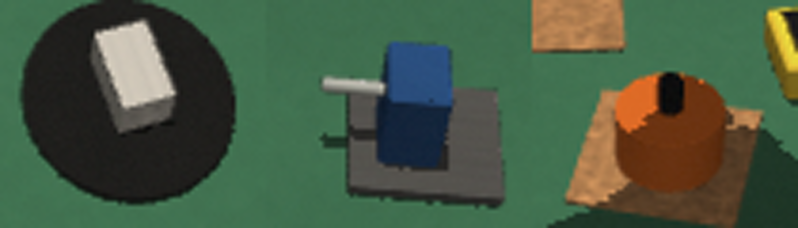

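The bush on the left, at (135,75), shows a plain near end, so the hole should be on the far end (+y). The gauge's pin points left, and the cover stands upright on the middle pad at (670,130).

```bash
python3 -c "
from h import *
o=bot.get_obs(); plan(o,[.5485,-.275,.16],down(-83.3),15)"
```

```text
[-1.17, -3.3, 0.4] [-0.72, -3.42, 0.4] [-0.26, -3.49, 0.4] [0.2, -3.49, 0.4] [0.67, -3.43, 0.4] [1.12, -3.31, 0.4] [1.55, -3.14, 0.4] [1.95, -2.9, 0.4] [2.32, -2.62, 0.4] [2.64, -2.29, 0.4] [2.93, -1.92, 0.4] [3.15, -1.51, 0.4] [3.33, -1.08, 0.4] [3.44, -0.63, 0.4] [3.49, -0.17, 0.4] 
twist each [0.0, -0.0, -0.133]
```

Emit:
move_arm:
  offset:
    - [-1.17,-3.3,0.4]
    - [-0.72,-3.42,0.4]
    - [-0.26,-3.49,0.4]
    - [0.2,-3.49,0.4]
    - [0.67,-3.43,0.4]
  twist:
    - [0,0,-0.133]
    - [0,0,-0.133]
    - [0,0,-0.133]
    - [0,0,-0.133]
    - [0,0,-0.133]
  grip: [1,1,1,1,1]

```text
time: 11.1
ee_pos: [0.5371, 0.0734, 0.1993]
tcp_rot: [180.0, -0.1, -159.3]
wrist_force: [0.7, -0.2, -0.4]
opening: 0.0856
grasp_force: 0.0
```

Emit:
move_arm:
  offset:
    - [1.12,-3.31,0.4]
    - [1.55,-3.14,0.4]
    - [1.95,-2.9,0.4]
    - [2.32,-2.62,0.4]
    - [2.64,-2.29,0.4]
  twist:
    - [0,0,-0.133]
    - [0,0,-0.133]
    - [0,0,-0.133]
    - [0,0,-0.133]
    - [0,0,-0.133]
  grip: [1,1,1,1,1]

```text
time: 11.6
ee_pos: [0.5422, -0.1013, 0.1793]
tcp_rot: [179.9, -0.0, -121.2]
wrist_force: [0.2, 0.1, -0.2]
opening: 0.0855
grasp_force: 0.0
```

Emit:
move_arm:
  offset:
    - [2.93,-1.92,0.4]
    - [3.15,-1.51,0.4]
    - [3.33,-1.08,0.4]
    - [3.44,-0.63,0.4]
    - [3.49,-0.17,0.4]
  twist:
    - [0,0,-0.133]
    - [0,0,-0.133]
    - [0,0,-0.133]
    - [0,0,-0.133]
    - [0,0,-0.133]
  grip: [1,1,1,1,1]

```text
time: 12.1
ee_pos: [0.5474, -0.276, 0.1592]
tcp_rot: [179.9, 0.1, -83.1]
wrist_force: [-0.2, -0.3, 0.5]
opening: 0.0853
grasp_force: 0.0
```

Emit:
move_arm:
  offset:
    - [0,0,0]
    - [0,0,0]
  twist:
    - [0,0,0]
    - [0,0,0]
  grip: [1,1]

```text
time: 12.3
ee_pos: [0.5474, -0.2751, 0.1592]
tcp_rot: [179.9, 0.1, -83.6]
wrist_force: [-0.4, 0.6, 0.3]
opening: 0.0855
grasp_force: 0.0
```

```bash
cat > f.py <<'E'
from h import *
o=bot.get_obs(); print(o['ee_pos'],o['tcp_rot'],o['q'])
p=viewer.camera('wrist'); X=cloud(p,o); z=X[...,2]
m=(p['depth']>0)&(z>.03)&(z<.046)&(np.hypot(X[...,0]-.548,X[...,1]+.275)<.045)&(cv2.cvtColor(p['color'],cv2.COLOR_RGB2HSV)[...,2]>90)
P=X[m]; r=cv2.minAreaRect((P[:,:2]*1000).astype(np.float32)); print(m.sum(),np.median(P[:,2]),r, np.median(P,0))
to(o,[r[0][0]/1000,r[0][1]/1000,.031],down(-83.3))
save('w2.png',p['color'])
E
python3 f.py
```

```text
[ 0.5473614  -0.2750639   0.15921788] [ 1.79874852e+02  9.48414626e-02 -8.36093952e+01] [-2.66855613e+01  1.28816401e+01  8.56948996e+00  8.58444769e+01
  1.11720548e-02 -1.23076285e+02]
2238 0.038176759105550115 ((547.3248291015625, -275.4248962402344), (30.04224395751953, 46.51498794555664), 6.742164611816406) [ 0.54735995 -0.27720398  0.03817676]
off cm [ 0.06 -0.02 12.82] [ 0.002  0.002 -0.005]
```

View pics/w2.png

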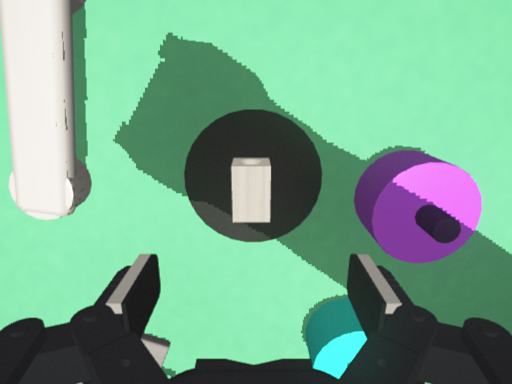

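The wrist view shows the bush at (251,190), with what may be a hole on the end at (250,162). I'll enlarge that end and the side view together.

```bash
python3 -c "
from h import *
a=cv2.imread('pics/w2.png')[150:230,215:290]
p=viewer.camera('side'); b=p['color'][295:335,285:325,::-1]
a=cv2.resize(a,(400,400),interpolation=2)
print(p['color'][300:332,292:318].mean(2).astype(int)[::2,::2])
cv2.imwrite('pics/z.png',np.hstack([a,np.clip(cv2.resize(b,(400,400),interpolation=2)*1.2,0,255).astype(np.uint8)]))"
```

```text
[[ 15  44 100  97  99  99  97 101  98  63  18  30  33]
 [ 16  59  92  99  99  99  98  99 100  98  16  15  15]
 [ 16  72  76 100  98  99  98  98 100  97  39  13  16]
 [ 14  71  76  98  98  98  98  97 100  98  65  15  15]
 [ 16  28  75  86  99  98  99  98  99  99  97  26  14]
 [ 16  16  73  76  98  97  99 100  97 100  97  64  17]
 [ 14  15  42  76  98  99  98  99  97  99  98  96  19]
 [ 19  15  16  76  76  99  98  98  97  98  99  96  38]
 [ 14  14  15  70  76  99  98  99  99  95  94  94  30]
 [ 16  15  14  42  74  86  94  95  98  93  90  94  18]
 [ 16  15  17  17  72  88  88  93 100 103  94  75  17]
 [ 15  14  16  16  70  93  96  94  94  57  23  15  15]
 [ 14  17  15  14  16  74  37  16  18  17  14  18  16]
 [ 14  14  16  16  16  15  14  17  15  17  15  16  17]
 [ 18  14  15  15  15  16  15  16  15  17  13  16  17]
 [ 17  15  17  14  13  13  15  14  17  17  15  14  16]]
```

View pics/z.png

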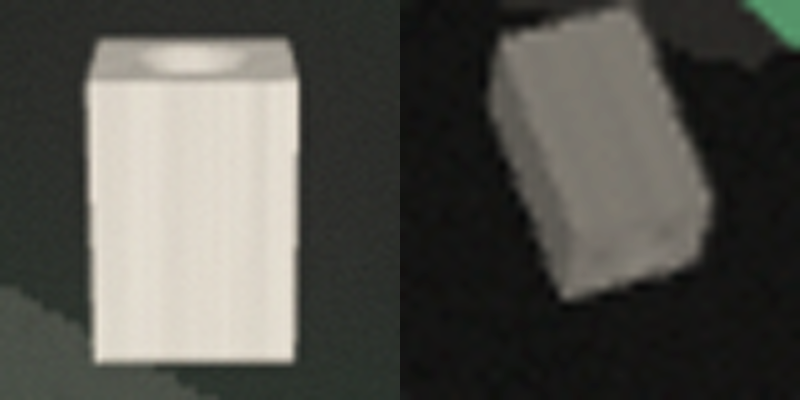

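The left panel clearly shows the hole on the end at the top of the wrist image, which is −y; it overrules the faint side view. I'll turn the gripper half round, so joint 6 ends mid-range at the gauge, then descend.

Emit:
move_arm:
  offset:
    - [0,0,0]
    - [0,0,0]
    - [0,0,0]
    - [0,0,0]
    - [0,0,0]
  twist:
    - [0,0,0.149]
    - [0,0,0.149]
    - [0,0,0.149]
    - [0,0,0.149]
    - [0,0,0.149]
  grip: [1,1,1,1,1]

```text
time: 12.9
ee_pos: [0.5483, -0.2734, 0.161]
tcp_rot: [-180.0, 0.0, -126.5]
wrist_force: [0.1, 1.1, -0.3]
opening: 0.0851
grasp_force: 0.0
```

Emit:
move_arm:
  offset:
    - [0,0,0]
    - [0,0,0]
    - [0,0,0]
    - [0,0,0]
    - [0,0,0]
  twist:
    - [0,0,0.149]
    - [0,0,0.149]
    - [0,0,0.149]
    - [0,0,0.149]
    - [0,0,0.149]
  grip: [1,1,1,1,1]

```text
time: 13.4
ee_pos: [0.5483, -0.2734, 0.161]
tcp_rot: [180.0, 0.0, -169.1]
wrist_force: [1.0, 0.2, 0.3]
opening: 0.0858
grasp_force: 0.0
```

Emit:
move_arm:
  offset:
    - [0,0,0]
    - [0,0,0]
    - [0,0,0]
    - [0,0,0]
    - [0,0,0]
  twist:
    - [0,0,0.149]
    - [0,0,0.149]
    - [0,0,0.149]
    - [0,0,0.149]
    - [0,0,0.149]
  grip: [1,1,1,1,1]

```text
time: 13.9
ee_pos: [0.5483, -0.2734, 0.161]
tcp_rot: [180.0, 0.0, 148.2]
wrist_force: [0.2, -0.1, 0.2]
opening: 0.0853
grasp_force: 0.0
```

Emit:
move_arm:
  offset:
    - [0,0,0]
    - [0,0,0]
    - [0,0,0]
    - [0,0,0]
    - [0,0,0]
  twist:
    - [0,0,0.149]
    - [0,0,0.149]
    - [0,0,0.149]
    - [0,0,0.149]
    - [0,0,0.149]
  grip: [1,1,1,1,1]

```text
time: 14.4
ee_pos: [0.5483, -0.2734, 0.161]
tcp_rot: [180.0, -0.0, 105.5]
wrist_force: [-0.5, 0.3, 0.1]
opening: 0.0853
grasp_force: 0.0
```

Emit:
move_arm:
  offset:
    - [0,0,0]
    - [0,0,3]
    - [0,0,4]
    - [0,0,2]
    - [0,0,0]
  twist:
    - [0,0,0.149]
    - [0,0,0.008]
    - [0,0,0]
    - [0,0,0]
    - [0,0,0]
  grip: [1,1,1,1,1]

```text
time: 14.9
ee_pos: [0.5466, -0.2727, 0.0675]
tcp_rot: [-179.7, -0.2, 96.9]
wrist_force: [-0.1, -0.8, -0.4]
opening: 0.0854
grasp_force: 0.0
```

```bash
python3 -c "
from h import *
o=bot.get_obs(); print(o['ee_pos'],o['tcp_rot'],o['q']); to(o,[.5475,-.2755,.031],down(96.7))"
```

```text
[ 0.5465792  -0.27268885  0.06751591] [-1.79738720e+02 -1.78658866e-01  9.68551196e+01] [-2.65170073e+01  1.39648181e+01 -3.02959667e-01  7.60486965e+01
  5.47610139e-03  5.66274506e+01]
off cm [-0.3   0.07  3.65] [-0.005 -0.003  0.003]
```

Emit:
move_arm:
  offset:
    - [-0.3,0.1,1]
    - [0,0,1]
    - [0,0,0.8]
    - [0,0,0.5]
    - [0,0,0]
  twist:
    - [0,0,0]
    - [0,0,0]
    - [0,0,0]
    - [0,0,0]
    - [0,0,0]
  grip: [1,1,1,1,1]

```text
time: 15.4
ee_pos: [0.5492, -0.2775, 0.0371]
tcp_rot: [-180.0, -0.0, 96.8]
wrist_force: [0.4, -0.8, -0.2]
opening: 0.0849
grasp_force: 0.0
```

Emit:
move_arm:
  offset:
    - [0,0,0]
    - [0,0,0]
    - [0,0,0]
    - [0,0,0]
    - [0,0,0]
  twist:
    - [0,0,0]
    - [0,0,0]
    - [0,0,0]
    - [0,0,0]
    - [0,0,0]
  grip: [0.4,0.2,0,0,0]
  force: 40

```text
time: 15.9
ee_pos: [0.5497, -0.2778, 0.0382]
tcp_rot: [180.0, 0.0, 96.8]
wrist_force: [-0.1, 0.5, 3.2]
opening: 0.0293
grasp_force: 41.2
```

Emit:
move_arm:
  offset:
    - [0,0,0]
    - [0,0,0]
    - [0,0,0]
  twist:
    - [0,0,0]
    - [0,0,0]
    - [0,0,0]
  grip: [0,0,0]
  force: 70

```text
time: 16.2
ee_pos: [0.5498, -0.2778, 0.0384]
tcp_rot: [180.0, 0.0, 96.8]
wrist_force: [0.0, -0.1, 5.3]
opening: 0.0285
grasp_force: 70.1
```

Emit:
move_arm:
  offset:
    - [0,0,-1]
    - [0,0,-3]
    - [0,0,-4]
    - [0,0,-4]
    - [0,0,0]
  twist:
    - [0,0,0]
    - [0,0,0]
    - [0,0,0]
    - [0,0,0]
    - [0,0,0]
  grip: [0,0,0,0,0]

```text
time: 16.7
ee_pos: [0.5512, -0.2785, 0.1644]
tcp_rot: [179.6, 0.3, 96.8]
wrist_force: [0.5, -0.6, 0.7]
opening: 0.0286
grasp_force: 69.4
```

```bash
cat > g.py <<'E'
from h import *
o=bot.get_obs(); print(o['ee_pos'],o['tcp_rot'],o['opening'],o['grasp_force'])
for n in ['top','side']:
    X=np.load(n+'.npz')['X']; z=X[...,2]
    m=(z>.045)&(z<.068)&(np.hypot(X[...,0]-.605,X[...,1]+.04)<.05)&(X[...,0]<.641); P=X[m]
    g=np.array([.6608,-.0571]); a=np.radians(-16.5); q=(P[:,:2]-g)@np.array([[np.cos(a),-np.sin(a)],[np.sin(a),np.cos(a)]])
    i=np.argsort(q[:,0]); print(n,len(P)); print(np.round(np.c_[q,P[:,2]][i]*1000,1)[::2])
    f=(q[:,0]<-24)&(abs(q[:,1])<15); print('fit slope deg',np.degrees(np.arctan(np.polyfit(q[f,0],q[f,1],1)[0])),'mean y',q[f,1].mean(),'tip x',np.percentile(q[f,0],3),'ztop',np.percentile(P[f,2],90))
    B=X[(z>.07)&(z<.082)&(np.hypot(X[...,0]-.66,X[...,1]+.057)<.04)]; r=cv2.minAreaRect((B[:,:2]*1000).astype(np.float32)); print(r)
u=np.array([np.cos(a),np.sin(a)]); c=g-.110*u
plan(o,[c[0],c[1],.14],down(163.5),10)
E
python3 g.py
```

```text
[ 0.55119189 -0.27849954  0.16439835] [179.59938847   0.26467477  96.82095226] 0.028647450357964357 69.41466182470322
top 39
[[-58.   -1.3  52.3]
 [-55.9  -0.1  59.6]
 [-53.6  -6.6  57.5]
 [-51.4  -2.4  58. ]
 [-49.    1.8  56.7]
 [-46.4  -4.8  52.4]
 [-45.1  -0.4  58.6]
 [-42.3  -7.   53.5]
 [-40.7  -2.6  57.8]
 [-38.7   1.6  58.9]
 [-37.2  -4.7  61.8]
 [-34.2   2.4  51.4]
 [-31.6   0.4  61. ]
 [-28.7  -6.2  55.3]
 [-27.3  -1.8  60.3]
 [-24.5   2.3  57.4]
 [-22.4  -4.2  56.6]
 [-17.9 -12.4  66.6]
 [-17.7 -14.2  46.4]
 [-16.6 -23.4  57.8]]Traceback (most recent call last):
  File "g.py", line 8, in <module>
    f=(q[:,0]<-24)&(abs(q[:,1])<15); print('fit slope deg',np.degrees(np.arctan(np.polyfit(q[f,0],q[f,1],1)[0])),'mean y',q[f,1].mean(),'tip x',np.percentile(q[f,0],3),'ztop',np.percentile(P[f,2],90))
                                                                                ~~~~~~~~~~^^^^^^^^^^^^^^^^^
    raise TypeError("expected non-empty vector for x")
TypeError: expected non-empty vector for x
```

```bash
sed -i 's/<-24)&(abs(q\[:,1\])<15)/<-.024)\&(abs(q[:,1])<.012)/; s/print(np.round(np.c_.*$/pass/' g.py; sed -i 's/print(n,len(P)); pass/print(n,len(P))/' g.py; python3 g.py
```

```text
[ 0.55119189 -0.27849954  0.16439835] [179.59938847   0.26467477  96.82095226] 0.028647450357964357 69.41466182470322
top 39
fit slope deg 1.6789091441372344 mean y -0.0020051851160174366 tip x -0.057923469000096095 ztop 0.06073682222009813
((661.518798828125, -58.0406494140625), (50.0800666809082, 39.76444625854492), 76.57862091064453)
side 88
fit slope deg 0.3709287437716819 mean y -0.0021620991053444266 tip x -0.0589154454797094 ztop 0.05981681514343895
((660.6704711914062, -56.536346435546875), (49.85639953613281, 38.79976272583008), 74.33948516845703)
[2.5, 0.34, 0.23] [2.45, 0.63, 0.24] [2.36, 0.91, 0.24] [2.24, 1.18, 0.24] [2.08, 1.43, 0.24] [1.9, 1.66, 0.24] [1.7, 1.87, 0.24] [1.47, 2.06, 0.24] [1.22, 2.21, 0.24] [0.96, 2.34, 0.24] 
twist each [0.0, 0.001, -0.116]
```

```bash
python3 -c "
from h import *
o=bot.get_obs(); plan(o,[.5597,-.0302,.14],down(164.5),10)"
```

```text
[2.46, 0.38, 0.24] [2.39, 0.66, 0.24] [2.3, 0.94, 0.24] [2.17, 1.21, 0.24] [2.01, 1.45, 0.24] [1.83, 1.68, 0.24] [1.62, 1.89, 0.24] [1.38, 2.06, 0.24] [1.13, 2.21, 0.24] [0.86, 2.33, 0.24] 
twist each [0.0, 0.001, -0.118]
```

Emit:
move_arm:
  offset:
    - [2.46,0.38,0.24]
    - [2.39,0.66,0.24]
    - [2.3,0.94,0.24]
    - [2.17,1.21,0.24]
    - [2.01,1.45,0.24]
  twist:
    - [0,0,-0.118]
    - [0,0,-0.118]
    - [0,0,-0.118]
    - [0,0,-0.118]
    - [0,0,-0.118]
  grip: [0,0,0,0,0]

```text
time: 17.2
ee_pos: [0.5533, -0.1525, 0.1452]
tcp_rot: [-180.0, -0.1, 130.9]
wrist_force: [0.7, -0.7, -1.2]
opening: 0.0286
grasp_force: 69.3
```

Emit:
move_arm:
  offset:
    - [1.83,1.68,0.24]
    - [1.62,1.89,0.24]
    - [1.38,2.06,0.24]
    - [1.13,2.21,0.24]
    - [0.86,2.33,0.24]
  twist:
    - [0,0,-0.118]
    - [0,0,-0.118]
    - [0,0,-0.118]
    - [0,0,-0.118]
    - [0,0,-0.118]
  grip: [0,0,0,0,0]

```text
time: 17.7
ee_pos: [0.5576, -0.0284, 0.1333]
tcp_rot: [-180.0, -0.1, 164.7]
wrist_force: [1.2, -0.9, -0.8]
opening: 0.0285
grasp_force: 69.3
```

Emit:
move_arm:
  offset:
    - [0,0,0]
    - [0,0,0]
  twist:
    - [0,0,0]
    - [0,0,0]
  grip: [0,0]

```text
time: 17.9
ee_pos: [0.5578, -0.0292, 0.1334]
tcp_rot: [-180.0, -0.0, 164.4]
wrist_force: [-0.4, -0.3, -0.9]
opening: 0.029
grasp_force: 69.4
```

```bash
cat > k.py <<'E'
from h import *
o=bot.get_obs(); print(o['ee_pos'],o['tcp_rot'],o['wrist_force'],o['q'])
r,t=fr(o)
for n in ['wrist','side']:
    p=viewer.camera(n); X=cloud(p,o); q=finder.pinpoint(p,'pin_tip')
    print(n,[(round(a['p'],2),np.round(a['position'])) for a in q[:2]])
    L=(X-t)@r  # tool coords
    c=p['color']; H=cv2.cvtColor(c,cv2.COLOR_RGB2HSV); z=X[...,2]
    m=(p['depth']>0)&(H[...,1]<70)&(H[...,2]>60)&(abs(L[...,0])<.035)&(abs(L[...,1])<.022)&(L[...,2]>-.01)&(L[...,2]<.05)
    P=L[m]; print('bush in tool', m.sum(), *(np.round(np.percentile(P,[1,50,99],0)*1000,1).tolist() if len(P) else []))
    g=(X[...,:2]-[.6608,-.0571])@np.array([[.9636,.2672],[-.2672,.9636]])
    m=(p['depth']>0)&(z>.045)&(z<.068)&(abs(g[...,1])<.012)&(g[...,0]<-.024)&(g[...,0]>-.066)&(H[...,1]<90)
    if m.sum()>5:
        G=g[m]; print('pin',m.sum(),'y',np.percentile(G[:,1],[2,50,98]),'x',np.percentile(G[:,0],2),'slope',np.degrees(np.arctan(np.polyfit(G[:,0],G[:,1],1)[0])),'ztop',np.percentile(z[m],95))
    save('k_%s.png'%n,c)
a=cv2.imread('pics/k_wrist.png'); b=cv2.imread('pics/k_side.png')[170:266,240:368]
cv2.imwrite('pics/k.png',np.hstack([cv2.resize(a,(400,300)),cv2.resize(b,(400,300),interpolation=2)]))
E
python3 k.py
```

```text
[ 0.5577533  -0.02919374  0.13344674] [-1.79976095e+02 -4.47455767e-02  1.64401981e+02] [-0.3508114  -0.26626831 -0.85171697] [-2.98983723e+00  5.48544056e+00 -2.62227686e+00  8.19411672e+01
 -1.35613633e-02  1.26081779e+01]
wrist []
bush in tool 8997 [-16.4, -20.8, -7.7] [12.2, -1.7, 0.2] [29.0, 17.9, 27.4]
pin 81 y [-0.00444766 -0.00011161  0.00426654] x -0.03003137662680014 slope 3.0153992125973073 ztop 0.06071163232651325
side [(0.98, array([306., 215.]))]
bush in tool 170 [-17.0, -21.7, -1.4] [17.4, -15.1, 6.1] [28.2, 12.2, 31.6]
pin 62 y [-0.00540214 -0.0023676   0.00318633] x -0.059948847233404386 slope -1.0896718992254146 ztop 0.060658435779085765
```

View pics/k.png

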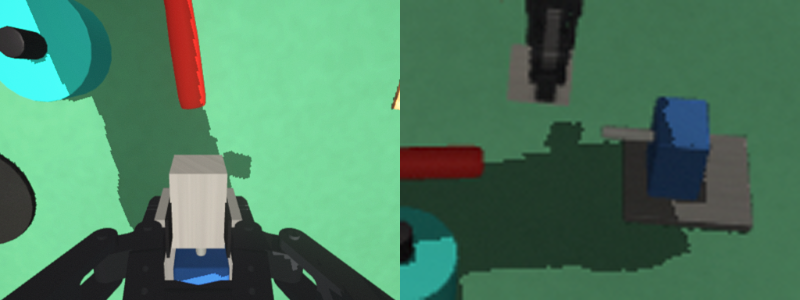

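The wrist view (left) shows the solid end facing back at (198,165) and the pin straight ahead at (200,250), so the hole faces the pin. Lateral alignment is good; I'll go down to pin height.

Emit:
move_arm:
  offset:
    - [0,0,2]
    - [0,0,2.5]
    - [0,0,1.5]
    - [0,0,0.3]
    - [0,0,0]
  twist:
    - [0,0,0]
    - [0,0,0]
    - [0,0,0]
    - [0,0,0]
    - [0,0,0]
  grip: [0,0,0,0,0]

```text
time: 18.6
ee_pos: [0.5579, -0.0298, 0.0708]
tcp_rot: [-180.0, -0.0, 164.4]
wrist_force: [0.4, -0.6, -0.8]
opening: 0.0287
grasp_force: 69.4
```

```bash
cat > l.py <<'E'
from h import *
o=bot.get_obs(); r,t=fr(o); print(t,o['tcp_rot'],o['wrist_force'])
g=(t[:2]-[.6608,-.0571])@np.array([[.9636,.2672],[-.2672,.9636]]); print('tcp in gauge',g)
for n in ['side','top']:
    p=viewer.camera(n); X=cloud(p); L=(X-t)@r; G=(X[...,:2]-[.6608,-.0571])@np.array([[.9636,.2672],[-.2672,.9636]])
    m=(X[...,2]>.035)&(X[...,2]<.08)&(abs(G[...,1])<.02)&(G[...,0]<-.022)&(G[...,0]>-.16); v=p['color'].max(2)
    m&=(v>70)
    for lo in range(-150,-20,6):
        k=m&(G[...,0]>=lo/1000)&(G[...,0]<(lo+6)/1000)
        if k.sum()>2: print(n,lo,k.sum(),'y',np.round(np.percentile(G[k][:,1],[5,95])*1000,1),'z',np.round(np.percentile(X[k][:,2],[5,95])*1000,1))
E
python3 l.py
```

```text
[ 0.55789786 -0.029753    0.07077422] [-1.79990352e+02 -3.50178220e-02  1.64390787e+02] [ 0.43734185 -0.56020594 -0.7503056 ]
tcp in gauge [-0.10646362 -0.00114388]
side -138 25 y [-17.8   9.6] z [45.6 70. ]
side -132 40 y [-18.5   8.8] z [44.6 70.5]
side -126 39 y [-17.2  10.9] z [46.5 70.6]
side -120 4 y [-15.6 -14.6] z [36.8 43.9]
side -96 29 y [-18.2   1.3] z [40.6 69.5]
side -90 3 y [-18.3 -17.7] z [60.7 68. ]
side -60 8 y [-3.8  3.3] z [54.5 58.6]
side -54 12 y [-4.8  2.8] z [53.3 60.1]
side -48 8 y [-4.5  0.9] z [51.6 59.1]
side -42 12 y [-5.4  2. ] z [54. 60.]
side -36 8 y [-6.3  3.1] z [54.7 62.3]
side -30 12 y [-4.1  4.1] z [54.3 60.1]
```

Emit:
move_arm:
  offset:
    - [-1.5,0.1,0]
    - [-1,0,0]
    - [-0.4,0,0]
    - [-0.3,0,0]
    - [-0.3,0,0]
  twist:
    - [0,0,0]
    - [0,0,0]
    - [0,0,0]
    - [0,0,0]
    - [0,0,0]
  grip: [0,0,0,0,0]

```text
time: 19.2
ee_pos: [0.5921, -0.0379, 0.0708]
tcp_rot: [-180.0, -0.0, 164.4]
wrist_force: [0.1, -0.3, -1.0]
opening: 0.029
grasp_force: 69.4
```

Emit:
move_arm:
  offset:
    - [-0.2,0,0]
    - [-0.2,0,0]
    - [0,0,0]
  twist:
    - [0,0,0]
    - [0,0,0]
    - [0,0,0]
  grip: [0,0,0]

```text
time: 19.5
ee_pos: [0.596, -0.039, 0.0708]
tcp_rot: [180.0, 0.0, 164.4]
wrist_force: [-0.7, 0.1, -1.4]
opening: 0.0289
grasp_force: 69.4
```

Emit:
move_arm:
  offset:
    - [-0.3,0,0]
    - [-0.3,0,0]
    - [-0.3,0,0]
    - [-0.2,0,0]
    - [0,0,0]
  twist:
    - [0,0,0]
    - [0,0,0]
    - [0,0,0]
    - [0,0,0]
    - [0,0,0]
  grip: [0,0,0,0,0]

```text
time: 20.0
ee_pos: [0.6067, -0.042, 0.0707]
tcp_rot: [180.0, -0.0, 164.4]
wrist_force: [0.2, -0.0, -1.0]
opening: 0.0288
grasp_force: 69.4
```

Emit:
move_arm:
  offset:
    - [-0.2,0,0]
    - [-0.1,0,0]
    - [-0.1,0,0]
    - [0,0,0]
  twist:
    - [0,0,0]
    - [0,0,0]
    - [0,0,0]
    - [0,0,0]
  grip: [0,0,0,0]

```text
time: 20.4
ee_pos: [0.6104, -0.043, 0.0708]
tcp_rot: [180.0, 0.0, 164.4]
wrist_force: [-0.3, -0.1, -0.7]
opening: 0.0287
grasp_force: 69.4
```

Emit:
move_arm:
  offset:
    - [-0.1,0,0]
    - [-0.1,0,0]
    - [0,0,0]
  twist:
    - [0,0,0]
    - [0,0,0]
    - [0,0,0]
  grip: [0,0,0]

```text
time: 20.7
ee_pos: [0.6112, -0.0432, 0.0707]
tcp_rot: [-180.0, -0.1, 164.4]
wrist_force: [-6.9, 2.6, 2.8]
opening: 0.0287
grasp_force: 69.8
```

Emit:
move_arm:
  offset:
    - [-0.1,0,0]
    - [-0.1,0,0]
    - [0,0,0]
  twist:
    - [0,0,0]
    - [0,0,0]
    - [0,0,0]
  grip: [0,0,0]

```text
time: 21.0
ee_pos: [0.6114, -0.0433, 0.0705]
tcp_rot: [-180.0, -0.4, 164.5]
wrist_force: [-16.1, 4.9, 7.8]
opening: 0.0289
grasp_force: 70.5
```

The push built up to 17 N at about 25 mm insertion, as expected for the hole's bottom, so the bush is home. Now I'll draw it off and lift.

Emit:
move_arm:
  offset:
    - [0.2,0,0]
    - [0.5,0,0]
    - [1.3,0,0]
    - [2,0,0]
    - [2,0,0]
  twist:
    - [0,0,0]
    - [0,0,0]
    - [0,0,0]
    - [0,0,0]
    - [0,0,0]
  grip: [0,0,0,0,0]

```text
time: 21.5
ee_pos: [0.5559, -0.0279, 0.0707]
tcp_rot: [180.0, 0.0, 164.4]
wrist_force: [-0.2, 1.1, -0.8]
opening: 0.0286
grasp_force: 69.5
```

Emit:
move_arm:
  offset:
    - [2,0,0]
    - [2,0,-2]
    - [1,0,-4]
    - [0,0,-4.5]
    - [0,0,-4.5]
  twist:
    - [0,0,0]
    - [0,0,0]
    - [0,0,0]
    - [0,0,0]
    - [0,0,0]
  grip: [0,0,0,0,0]

```text
time: 22.0
ee_pos: [0.5076, -0.0144, 0.2227]
tcp_rot: [180.0, 0.1, 164.4]
wrist_force: [0.5, 0.3, -0.0]
opening: 0.0287
grasp_force: 69.5
```

Emit:
move_arm:
  offset:
    - [0,0,-4.5]
    - [0,0,-3.5]
    - [0,0,-1]
    - [0,0,0]
    - [0,0,0]
  twist:
    - [0,0,0]
    - [0,0,0]
    - [0,0,0]
    - [0,-0.07,0]
    - [0,-0.13,0]
  grip: [0,0,0,0,0]

```text
time: 22.5
ee_pos: [0.5097, -0.0149, 0.3093]
tcp_rot: [-180.0, 11.5, 164.4]
wrist_force: [0.8, 0.5, -0.4]
opening: 0.0283
grasp_force: 69.4
```

Emit:
move_arm:
  offset:
    - [0,0,0]
    - [0,0,0]
    - [0,0,0]
    - [0,0,0]
    - [0,0,0]
  twist:
    - [0,-0.13,0]
    - [0,-0.13,0]
    - [0,-0.13,0]
    - [0,-0.13,0]
    - [0,-0.13,0]
  grip: [0,0,0,0,0]

```text
time: 23.0
ee_pos: [0.508, -0.0146, 0.3103]
tcp_rot: [180.0, 49.0, 164.4]
wrist_force: [-0.1, 0.1, -0.6]
opening: 0.0286
grasp_force: 69.4
```

```bash
python3 -c "
from h import *
o=bot.get_obs(); print(o['ee_pos'],o['tcp_rot'],o['q'],o['opening'],o['grasp_force']); print(fr(o)[0].round(2))"
```

```text
[ 0.50798965 -0.01459933  0.3103305 ] [179.9510597   49.01508685 164.36720749] [  6.96307366 -44.0509405  -34.71832125  52.57998754 -16.81358361
  15.26324402] 0.028644418818660707 69.38027769327164
[[-0.63  0.27  0.73]
 [ 0.18  0.96 -0.2 ]
 [-0.75  0.   -0.66]]
```

Joint 2 is nearing its limit, so I'll move forward before finishing the turn.

Emit:
move_arm:
  offset:
    - [-2.7,0,3.1]
    - [-2.7,0,3.1]
    - [-2.7,0,3.1]
    - [0,0,0]
    - [0,0,0]
  twist:
    - [0,0,0]
    - [0,0,0]
    - [0,0,0]
    - [0,-0.1,0]
    - [0,-0.12,0]
  grip: [0,0,0,0,0]

```text
time: 23.5
ee_pos: [0.6286, -0.0483, 0.3071]
tcp_rot: [-179.8, 61.2, 164.5]
wrist_force: [1.1, 0.2, -1.0]
opening: 0.029
grasp_force: 69.4
```

```bash
python3 -c "
from h import *
o=bot.get_obs(); print(o['ee_pos'],o['tcp_rot'],o['q'])"
```

```text
[ 0.62855526 -0.04830936  0.30707446] [-179.81706981   61.2239243   164.51390251] [  1.97889914 -34.54213425 -38.55555386  25.94631176 -15.43258837
   8.61994934]
```

Emit:
move_arm:
  offset:
    - [-0.5,0,1]
    - [-0.5,0,1]
    - [0,0,1]
    - [0,0,1]
    - [0,0,0]
  twist:
    - [0,-0.11,0]
    - [0,-0.11,0]
    - [0,-0.11,0]
    - [0,-0.11,0]
    - [0,-0.04,0]
  grip: [0,0,0,0,0]

```text
time: 24.0
ee_pos: [0.6658, -0.0588, 0.3014]
tcp_rot: [-177.3, 88.1, 167.1]
wrist_force: [0.8, 0.3, -1.3]
opening: 0.0288
grasp_force: 69.5
```

Emit:
move_arm:
  offset:
    - [0,0,0]
    - [0,0,0]
    - [0,0,0]
    - [0,0,0]
    - [0,0,0]
  twist:
    - [0,0,0]
    - [0,0,0]
    - [0,0,0]
    - [0,0,0]
    - [0,0,0]
  grip: [0,0,0,0,0]

```text
time: 24.5
ee_pos: [0.667, -0.0586, 0.3075]
tcp_rot: [179.0, 88.3, 163.4]
wrist_force: [-0.0, -0.6, -0.6]
opening: 0.0288
grasp_force: 69.5
```

```bash
cat > m.py <<'E'
from h import *
o=bot.get_obs(); r,t=fr(o); print(t,o['tcp_rot'],o['q'],o['qd'].round(2),o['grasp_force']); print('hole axis world',-r[:,0].round(3))
p=viewer.camera('side'); X=cloud(p); z=X[...,2]; c=p['color']; H=cv2.cvtColor(c,cv2.COLOR_RGB2HSV)
m=(H[...,0]>5)&(H[...,0]<18)&(H[...,1]>200)&(z>.035)&(z<.062)&(np.hypot(X[...,0]-.53,X[...,1]-.249)<.08); P=X[m]
print('cover',m.sum(),cv2.minEnclosingCircle((P[:,:2]*1000).astype(np.float32)),np.percentile(P[:,2],90))
a=p['color']; b=viewer.camera('wrist')['color']
save('end.png',np.hstack([cv2.resize(a,(400,300)),cv2.resize(b,(400,300))]))
E
python3 m.py
```

```text
[ 0.66695667 -0.05855418  0.30753966] [178.98396128  88.28738105 163.4253721 ] [  1.65525005 -29.73190366 -56.91382615 -25.38933027 -17.20545874
   0.56078273] [-0.06  0.19 -0.33 -0.26  0.01 -0.02] 69.45271655917168
hole axis world [ 0.029 -0.009  1.   ]
cover 145 ((530.6287231445312, 228.79684448242188), 37.178321838378906) 0.050723479745743025
```

View pics/end.png

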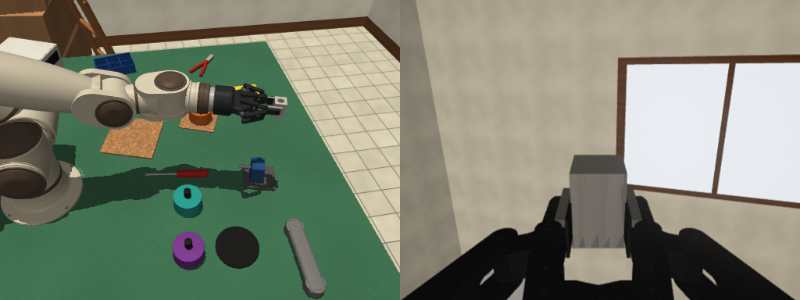

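The side view shows the bush held with its hole up at (280,100) and the cover standing on the pad, partly hidden by the arm, at (197,118). The wrist view shows a firm, straight grip. Handing in.

```bash
python3 -c "
from workcell import bot
print(bot.job_done())"
```

```text
the job is handed in; nothing more can be done
None
```

I've handed the job in, but it returned no verdict: the cover stands on the 130 mm cork pad, and the bush went home on the pin (about 25 mm in, 17 N push) and is now held hole-up and still about 0.3 m above the bench. I identified the hole end by camera rather than by trying both ends on the pin.

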